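# Clamp the biscuit jar and unscrew its lid

## Task

On the pantry counter a square glass biscuit jar stands loose in a wooden jar clamp. Slide the clamp's upright wooden grip along its track until the jaw braces the jar firmly against the fixed jaw, then unscrew the jar's tight steel lid anticlockwise, stop turning as soon as its thread lets go (about a quarter of a turn), and lift it straight up. Finish while still holding the lid level and still in the gripper, two or three centimetres above the jar's mouth, with the jar left standing in the closed clamp and the other things on the counter left alone.

Things in the scene. Friction and masses are not known exactly. Their poses are not given: they have to be found in the camera images.
- clamp: Jar clamp, fixed to the counter: a wooden base plate 120 (x) by 260 (y) by 12 mm thick; origin at the centre of its underside. A fixed jaw (62 mm above the counter, 100 mm wide) stands at its +y end with its rubber face at y = +90 mm, looking to -y. The jar stands on the plate between the fixed jaw and the sliding jaw.
- jaw (a joint): Travel of the sliding jaw along the clamp's +y, m. 0 = fully open, grows as it closes; its rubber face (60 mm above the counter) is at y = -41 mm + travel in the clamp's frame. It reads 0.055 when it presses the 76 mm jar against the fixed jaw. It stays where it is left: moving it takes about 10 N, plus about 5 N while it pushes the jar along.
- grip_top (a point): Centre of the top of the sliding jaw's upright wooden grip, a block 30 mm (clamp x) by 22 mm (clamp y, the sliding direction), its top about 66 mm above the counter. It is free to grasp over its upper 45 mm and stands 70 mm behind (clamp -y of) the sliding jaw's rubber face; axes as the clamp's.
- jar: Loose square glass jar of biscuits, body 76 x 76 x 80 mm tall, 0.4 to 0.75 kg; origin at the centre of its underside, z up; flat sides along its x and y. A round neck (48 mm across, its thread 58 mm) stands on the flat shoulder, up to 106 mm, with a springy rubber seal on top. It stands on a small round foot (56 mm): unbraced it turns with the lid.
- lid: Loose round steel lid, 67 mm across, 28 mm high, 0.09 kg; origin at the centre of the rim's underside, z up. Screwed on, its origin is 86 mm above the jar's, its rim 6 mm above the jar's shoulder, its x axis along the jar's. Friction holds it: turning takes about 0.3 N m, up to 0.5.
- lid_top (a point): Centre of the lid's flat top. Turned anticlockwise from above (positive about z) the lid climbs 3 mm and lets go of the thread at about 1.05 rad (the springy seal lifts it 1 mm more; it pushes up with 20 N when screwed on, 12 N when free); a stop comes at about 2.2 rad. In between it lifts straight off, clear of the neck once 20 mm higher than screwed on.
- mug: White ceramic mug 76 mm across, 85 mm high, near the clamp; leave alone. Origin at its underside.
- spice_jar: Small round spice jar 44 mm across, 75 mm high, near the clamp; leave alone. Origin at its underside.
- spoon: Wooden spoon 150 mm long lying near the clamp; leave alone.
- round_jar: Round glass jar 84 mm across, 110 mm high, with a steel cap; leave alone. Origin at its underside.
- bowl: White bowl 110 mm across, 50 mm high; leave alone. Origin at its underside.
- cup: Blue ceramic cup 70 mm across, 60 mm high; leave alone. Origin at its underside.
- shaker: White ceramic shaker 44 mm across, 90 mm high; leave alone. Origin at its underside.
Mind the look-alikes: they are no part of the job. Leave any blue look-alike of the jar alone.

How it is judged:
By the outcome, as a careful person would: the job done as asked, in the order asked, and still so for the second after the job is handed in, while the arm keeps its last pose, push and grip.
It also fails if it takes over 51 s, if anything falls off the work surface, if the arm or the gripper's body presses on something with over 40 N, if the wrist force passes 120 N, or if a joint passes its speed limit or range.

## Robot

A 6-joint arm with a two-finger parallel gripper is mounted at the origin on the work surface. World frame = base frame: x ahead of the robot, y to its left, z up, the work surface at z = 0. Lengths are in m, angles in rad, forces in N, time in s.
With the tool pointing down it reaches from about 0.35 to 0.85 m from the base axis. Payload 8.1 kg.
Tool frame: the origin (TCP) lies at the very end of the fingers, on their centre line; the grasp point (between the pads) lies 19 mm behind it; z points along the fingers, y is the line along which they close (so a half turn about z gives the same grasp; the last joint's range is limited). The gripper opens to 93 mm and grips with 3 to 60 N. Pads are 15 mm wide; open, the fingers measure 128 mm over their backs; the gripper's body (75 mm by 188 mm) begins 65 mm behind the grasp point.
Start: joints at [1.21, 0.13, 1.488, -0, 1.523, -0.085], TCP at [0.163, 0.577, 0.219] pointing down, gripper open.
Joint ranges: [-2.96, 2.96], [-0.89, 2.26], [0.02, 2.5], [-1.34, 4.48], [0, 2.73], [-2.66, 2.66]. Speed limits (rad/s): [2.39, 2.39, 2.79, 3.14, 3.14, 3.14].

## Interface

Orientations are given as a rotation vector (axis times angle).
In Python, from plant import monitor, eyes, ticket gives the robot as it stands.
- The arm moves only by the tool arm_command, never from a script. Its argument "deltas" is a list that holds one entry, the list of rows, each a list of 6 numbers: the shift along the world's x, y, z in cm, then the turn, a rotation vector about the world's x, y, z in degrees. In form: [[[tx, ty, tz, rx, ry, rz], ...]]. A call has 1 to 12 rows; each row shifts and turns the commanded pose from where the row before left it; what a row does not reach is not made up. A row lasts 1/12 s, in which the tool goes at most 41.7 mm and 7.16 degrees, less where a joint would pass 70% of its speed; a pose out of reach is approached as far as the arm can. A call is refused whole if a number of a shift passes 4.17 or a number of a turn 7.16, either way. A call with a gripper value outside its range is refused whole. "gripper" is the opening, from -1 (shut) to 1 (fully open), set as the call begins (left out, the last holds). The fingers move at their own pace and stop on an object; "squeeze" is the grip in N (left out, the last holds). Time passes only in rows, so rows that do not move let the fingers close. It gives the time, the measured TCP pose, the force, the opening and the grip force at its end, in the units of the state.
- monitor.read_state(): the state, without advancing time (a new reading comes with each control period).
- eyes.read_camera(name): name is "side" or "top"; returns the picture (384x512x3 uint8, blue, green, red); there is no depth.
- eyes.camera_model(name): a dict with "fx", "fy", "cx", "cy" (pixels), "rvec" (rotation vector, rad) and "tvec" (3), from world to camera coordinates, as OpenCV has them. Camera axes: x right, y down, z forward; pixel columns grow to the right and rows downward; lengths in m; the calibration is good to about 2 mm. A picture is of the moment at which its call begins. camera_model takes no time and is no camera call.
- ticket.close_job(): hands the job in; it is judged then, once.
The state is a dict: "t": time; "q": joint angles; "dq": joint speeds; "joint_torque": joint torques, N m; "tool_pos": TCP position; "orientation": TCP orientation; "force": force on the tool from outside, world axes, zero at the start; "wrist_torque": the same for the moment, N m; "opening": finger opening in m; "gripper_force": force on a finger pad.
Only numpy, scipy, OpenCV 4.12 (cv2) and the standard library are available. Lean on these libraries where they do the work, as an engineer would, in place of code of your own. Each camera call takes 0.05 s, during which the arm holds its last target. There are 200 camera calls.

## Working session

There is one attempt and no reset: what is moved stays moved. The work goes in short steps, Python scripts to look and compute and a tool call to move; the robot and the scene stay as the last step left them, time stands still between calls to the robot, and variables do not carry over. Pictures are saved under pics/ and viewed, at most 10 in all, crops included, and the job is handed in when it is done.

Besides the shell and the picture viewer there is one more tool, called after "Emit:" as a command line: name --argument value ..., lists and objects as JSON in quotes. arm_command: Moves the arm, as the interface text tells. Its arguments: {"type":"object","properties":{"deltas":{"type":"array"},"gripper":{"type":"number"},"squeeze":{"type":"number"}},"required":["deltas"]}

```bash
mkdir -p pics; cat > h.py <<'E'
import sys,numpy as np,cv2
from plant import monitor,eyes,ticket
def snap(n,f):
    im=np.array(eyes.read_camera(n));cv2.imwrite('pics/'+f,im);return im
def cam(n):
    m=eyes.camera_model(n);R=cv2.Rodrigues(np.array(m['rvec'],float))[0];t=np.array(m['tvec'],float)
    return m,R,t
def onplane(n,uv,z):
    m,R,t=cam(n);c=-R.T@t;uv=np.atleast_2d(uv).astype(float)
    d=np.c_[(uv[:,0]-m['cx'])/m['fx'],(uv[:,1]-m['cy'])/m['fy'],np.ones(len(uv))]@R
    return c+d*((z-c[2])/d[:,2])[:,None]
def proj(n,P):
    m,R,t=cam(n);q=np.atleast_2d(P)@R.T+t
    return np.c_[q[:,0]/q[:,2]*m['fx']+m['cx'],q[:,1]/q[:,2]*m['fy']+m['cy']]
E
python3 - <<'E'
from h import *
for n in('top','side'):
    im=snap(n,n+'0.png');m,R,t=cam(n);print(n,m['fx'],-R.T@t,R[2])
s=monitor.read_state();print({k:np.round(v,3) for k,v in s.items()})
a=cv2.imread('pics/top0.png');b=cv2.imread('pics/side0.png')
E
```

```text
top 353.96969946108067 [0.4139073  0.00315114 1.04181761] [ 0.15180752 -0.02497912 -0.98809439]
side 373.4093843272485 [ 0.47858343 -0.90289588  0.68033765] [ 0.08267793  0.8406948  -0.53516036]
{'t': np.float64(0.1), 'q': array([ 1.21 ,  0.131,  1.489, -0.   ,  1.523, -0.085]), 'dq': array([ 0.002, -0.002, -0.004, -0.002,  0.   , -0.   ]), 'joint_torque': array([ 1.0000e-03, -5.6134e+01, -4.9309e+01,  7.7000e-02,  2.9000e-02,
       -0.0000e+00]), 'tool_pos': array([0.163, 0.577, 0.218]), 'orientation': array([-4.320e-01, -3.111e+00,  3.000e-03]), 'force': array([-0.897, -0.299,  0.012]), 'wrist_torque': array([ 0.015, -0.033,  0.049]), 'gripper_force': np.float64(0.0), 'opening': np.float64(0.093)}
```

View pics/top0.png

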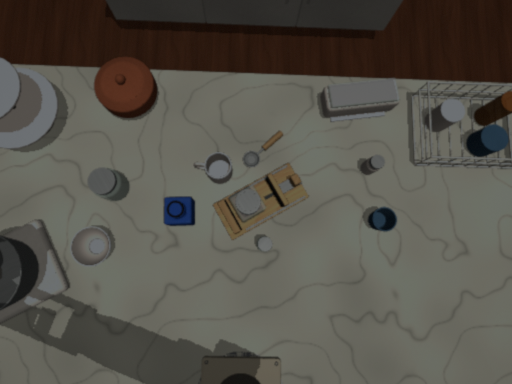

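View pics/side0.png

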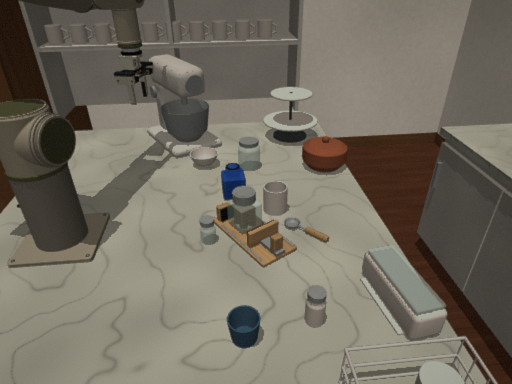

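The top view shows the clamp at about (262,200). The lid is at (247,203), the grip near (293,184), and the fixed jaw at the left end near (230,216). I'll zoom in on both views.

```bash
python3 - <<'E'
from h import *
a=cv2.imread('pics/top0.png')[150:250,190:320];b=cv2.imread('pics/side0.png')[175:270,190:310]
f=lambda x:cv2.resize(np.clip(x*1.7,0,255).astype(np.uint8),(780,590),interpolation=cv2.INTER_CUBIC)
cv2.imwrite('pics/topc.png',f(a));cv2.imwrite('pics/sidec.png',f(b))
E
```

```text
(no output)
```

View pics/topc.png

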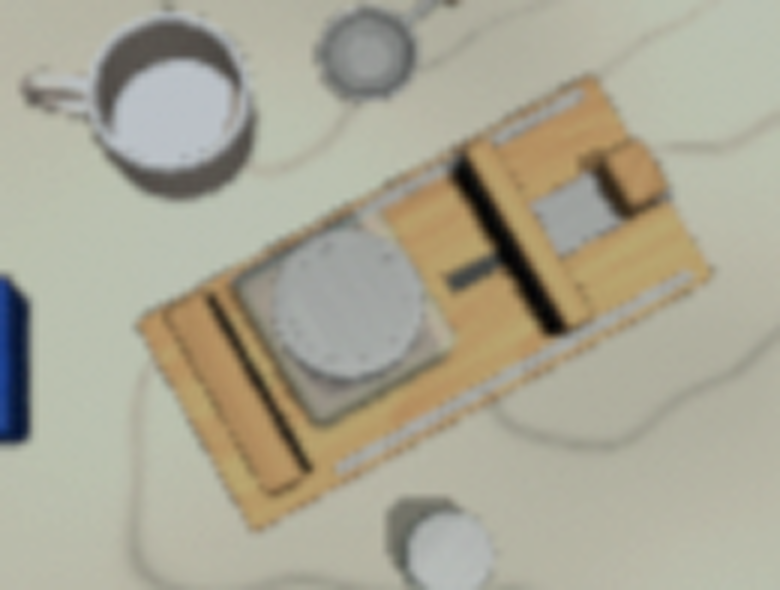

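View pics/sidec.png

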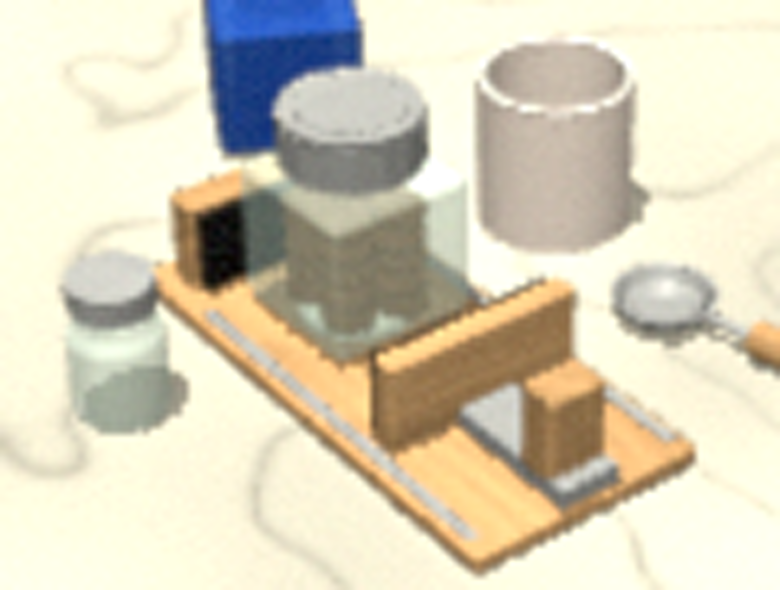

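The crops give me what I need. In the top crop, the plate corners are near (140,322), (258,530), (712,270) and (592,77). The lid centre is at (350,302) and the grip top at about (640,175). In the side crop, the grip top is at (563,379) and the lid top at (350,108).

```bash
python3 - <<'E'
from h import *
T=lambda p:np.array(p,float)/[6,5.9]+[190,150]-.4
S=lambda p:np.array(p,float)/[6.5,590/95]+[190,175]-.4
f=lambda x:np.round(x,4)
c=onplane('top',T([(140,322),(258,530),(712,270),(592,77)]),.012)[:,:2]
print(f(c),'ctr',f(c.mean(0)));d=c[0]+c[1]-c[2]-c[3]
print('len',f(np.linalg.norm(d)/2),'ydir deg',f(np.degrees(np.arctan2(d[1],d[0]))))
e=c[0]+c[3]-c[1]-c[2];print('xdir deg',f(np.degrees(np.arctan2(e[1],e[0]))),np.linalg.norm(e)/2)
print('lid top',f(onplane('top',T((350,302)),.126)),'side',f(onplane('side',S((350,108)),.126)))
print('grip top',f(onplane('top',T((640,175)),.066)),'side',f(onplane('side',S((563,379)),.066)))
# jar/lid masks: lid grey top
a=cv2.imread('pics/top0.png');print(a[201,248],a[182,294],a[180,297])
b=cv2.imread('pics/side0.png');sc=S([(470,535),(480,572),(692,455)]);print('side plate',f(onplane('side',S([(480,560),(692,448),(155,265)]),.012)))
R=cv2.Rodrigues(np.array(monitor.read_state()['orientation']))[0];print(f(R))
E
```

```text
[[ 0.5291  0.0925]
 [ 0.4288  0.0316]
 [ 0.5637 -0.1869]
 [ 0.6606 -0.1265]] ctr [ 0.5455 -0.0473]
len 0.2561 ydir deg 121.3333
xdir deg 31.5776 0.11575939250811793
lid top [[ 0.5279 -0.0079  0.126 ]] side [[ 0.5265 -0.0096  0.126 ]]
grip top [[ 0.6005 -0.1429  0.066 ]] side [[ 0.6016 -0.1399  0.066 ]]
[96 98 96] [44 66 83] [ 58  85 106]
side plate [[ 0.5621 -0.1882  0.012 ]
 [ 0.6594 -0.1273  0.012 ]
 [ 0.4343  0.0383  0.012 ]]
[[-9.622e-01  2.723e-01 -5.000e-04]
 [ 2.723e-01  9.622e-01 -1.600e-03]
 [ 1.000e-04 -1.600e-03 -1.000e+00]]
```

Emit:
arm_command --deltas '[[[1.83,-2.99,0,0,0,-1.78],[1.83,-2.99,0,0,0,-1.78],[1.83,-2.99,0,0,0,-1.78],[1.83,-2.99,0,0,0,-1.78],[1.83,-2.99,0,0,0,-1.78],[1.83,-2.99,0,0,0,-1.78],[1.83,-2.99,0,0,0,-1.78],[1.83,-2.99,0,0,0,-1.78],[1.83,-2.99,0,0,0,-1.78],[1.83,-2.99,0,0,0,-1.78],[1.83,-2.99,0,0,0,-1.78],[1.83,-2.99,0,0,0,-1.78]]]'

```text
t: 1.1
tool_pos: [0.3833, 0.2169, 0.2184]
orientation: [-1.003, -2.977, 0.0]
force: [0.3, -0.3, 0.1]
opening: 0.0932
gripper_force: 0.0
```

Emit:
arm_command --deltas '[[[1.83,-2.99,0,0,0,-1.78],[1.83,-2.99,0,0,0,-1.78],[1.83,-2.99,0,0,0,-1.78],[1.83,-2.99,0,0,0,-1.78],[1.83,-2.99,0,0,0,-1.78],[1.83,-2.99,0,0,0,-1.78],[1.83,-2.99,0,0,0,-1.78],[1.83,-2.99,0,0,0,-1.78],[1.83,-2.99,0,0,0,-1.78],[1.83,-2.99,0,0,0,-1.78],[1.83,-2.99,0,0,0,-1.78],[1.83,-2.99,0,0,0,-1.78]]]'

```text
t: 2.1
tool_pos: [0.6029, -0.1419, 0.218]
orientation: [-1.537, -2.739, 0.0]
force: [-0.2, 0.6, -0.1]
opening: 0.093
gripper_force: 0.0
```

```bash
cat >> h.py <<'E'
def st():
    s=monitor.read_state();R=cv2.Rodrigues(np.array(s['orientation']))[0]
    print('t',round(s['t'],2),'p',np.round(s['tool_pos'],4),'yang',np.round(np.degrees(np.arctan2(R[1,1],R[0,1])),2),'z',np.round(R[:,2],4),'F',np.round(s['force'],1),'M',np.round(s['wrist_torque'],2),'op',np.round(s['opening'],4),'g',np.round(s['gripper_force'],1))
    return s
E
python3 -c "from h import *;st()"
```

```text
t 2.1 p [ 0.6029 -0.1419  0.218 ] yang 31.38 z [-9.e-04  3.e-04 -1.e+00] F [-0.2  0.6 -0.1] M [ 0.03 -0.02 -0.03] op 0.093 g 0.0
```

Emit:
arm_command --deltas '[[[0,0,-2,0,0,0],[0,0,-2,0,0,0],[0,0,-2,0,0,0],[0,0,-2,0,0,0],[0,0,-2,0,0,0],[0,0,-2,0,0,0],[0,0,-1.5,0,0,0],[0,0,-1.5,0,0,0],[0,0,-1.5,0,0,0],[0,0,-1,0,0,0],[0,0,-0.5,0,0,0],[0,0,-0.4,0,0,0]]]'

```text
t: 3.1
tool_pos: [0.6021, -0.1401, 0.0338]
orientation: [-1.535, -2.74, 0.0]
force: [-0.6, -0.3, 0.4]
opening: 0.0931
gripper_force: 0.0
```

Emit:
arm_command --deltas '[[[0,0,0,0,0,0],[0,0,0,0,0,0],[0,0,0,0,0,0],[0,0,0,0,0,0],[0,0,0,0,0,0],[0,0,0,0,0,0],[0,0,0,0,0,0],[0,0,0,0,0,0]]]' --gripper -1 --squeeze 45

```text
t: 3.77
tool_pos: [0.6026, -0.1403, 0.0348]
orientation: [1.535, 2.741, 0.0]
force: [-0.2, 0.7, -0.6]
opening: 0.0441
gripper_force: 0.0
```

```bash
python3 - <<'E'
from h import *
st();a=snap('top','t1.png')[150:250,190:320];b=snap('side','s1.png')[165:275,180:320]
f=lambda x:cv2.resize(np.clip(x*1.7,0,255).astype(np.uint8),(400,330),interpolation=cv2.INTER_CUBIC)
cv2.imwrite('pics/c1.png',np.hstack([f(a),f(b)]))
E
```

```text
t 3.77 p [ 0.6026 -0.1403  0.0348] yang 31.48 z [ 2.e-04 -1.e-04 -1.e+00] F [-0.2  0.7 -0.6] M [-0.02  0.03  0.01] op 0.0441 g 0.0
```

View pics/c1.png

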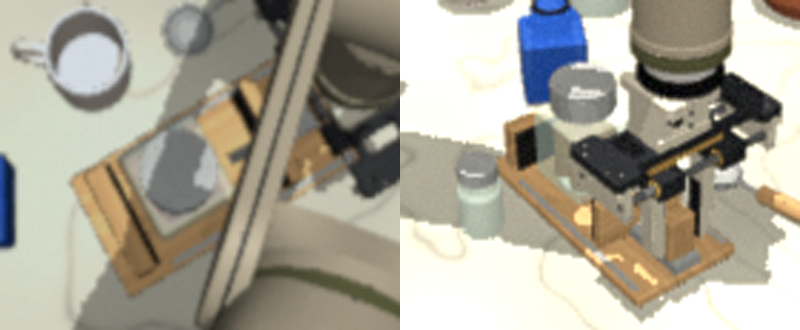

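The fingers straddle the grip: in the side crop it sits between them at about (685,220). They are still closing.

Emit:
arm_command --deltas '[[[0,0,0,0,0,0],[0,0,0,0,0,0],[0,0,0,0,0,0],[0,0,0,0,0,0],[0,0,0,0,0,0],[0,0,0,0,0,0]]]'

```text
t: 4.37
tool_pos: [0.6033, -0.1398, 0.0346]
orientation: [1.535, 2.74, 0.002]
force: [4.7, 2.7, -2.1]
opening: 0.0296
gripper_force: 45.0
```

```bash
python3 -c "from h import *;st()"
```

```text
t 4.37 p [ 0.6033 -0.1398  0.0346] yang 31.48 z [ 1.4e-03  5.0e-04 -1.0e+00] F [ 4.7  2.7 -2.1] M [ 0.14 -0.45 -0.19] op 0.0296 g 45.0
```

Emit:
arm_command --deltas '[[[-0.21,0.34,0,0,0,0],[-0.21,0.34,0,0,0,0],[-0.21,0.34,0,0,0,0],[-0.21,0.34,0,0,0,0],[-0.21,0.34,0,0,0,0],[-0.21,0.34,0,0,0,0],[-0.21,0.34,0,0,0,0],[-0.21,0.34,0,0,0,0],[-0.21,0.34,0,0,0,0],[-0.21,0.34,0,0,0,0]]]'

```text
t: 5.2
tool_pos: [0.5836, -0.107, 0.0348]
orientation: [1.534, 2.736, 0.001]
force: [12.8, -3.4, -11.1]
opening: 0.0298
gripper_force: 45.0
```

```bash
python3 -c "
from h import *;s=st();print((np.array(s['tool_pos'])[:2]-[.6033,-.1398])@[-.521,.853],s['force'][:2]@np.array([-.521,.853]))"
```

```text
t 5.2 p [ 0.5836 -0.107   0.0348] yang 31.46 z [ 0.0046 -0.0015 -1.    ] F [ 12.8  -3.4 -11.1] M [-0.78 -1.5  -0.19] op 0.0298 g 45.0
0.038259831377610486 -9.578944235537287
```

Emit:
arm_command --deltas '[[[-0.12,0.29,0,0,0,0],[-0.12,0.29,0,0,0,0],[-0.15,0.27,-0.03,0,0,0],[-0.1,0.17,0,0,0,0],[0,0,0,0,0,0]]]'

```text
t: 5.62
tool_pos: [0.5782, -0.0978, 0.0347]
orientation: [1.534, 2.736, -0.001]
force: [8.0, -7.2, -6.2]
opening: 0.0296
gripper_force: 45.0
```

```bash
python3 -c "
from h import *;s=st();print((np.array(s['tool_pos'])[:2]-[.6033,-.1398])@[-.521,.853],s['force'][:2]@np.array([[-.521,.853],[.853,.521]]).T)"
```

```text
t 5.62 p [ 0.5782 -0.0978  0.0347] yang 31.44 z [ 0.0036 -0.0029 -1.    ] F [ 8.  -7.2 -6.2] M [-1.22 -0.89 -0.21] op 0.0296 g 45.0
0.04886919643630611 [-10.28501848   3.11651049]
```

Emit:
arm_command --deltas '[[[-0.1,0.17,0,0,0,0],[-0.1,0.17,0,0,0,0],[0,0,0,0,0,0]]]'

```text
t: 5.87
tool_pos: [0.5763, -0.0946, 0.0347]
orientation: [1.534, 2.736, -0.001]
force: [8.6, -8.8, -7.0]
opening: 0.0297
gripper_force: 45.0
```

Emit:
arm_command --deltas '[[[-0.05,0.09,0,0,0,0],[-0.05,0.09,0,0,0,0],[0,0,0,0,0,0]]]'

```text
t: 6.12
tool_pos: [0.5753, -0.093, 0.0347]
orientation: [1.534, 2.736, -0.002]
force: [8.8, -9.6, -6.9]
opening: 0.03
gripper_force: 45.0
```

```bash
python3 -c "
from h import *;s=st();print((np.array(s['tool_pos'])[:2]-[.6033,-.1398])@[-.521,.853],s['force'][:2]@np.array([[-.521,.853],[.853,.521]]).T)"
```

```text
t 6.12 p [ 0.5753 -0.093   0.0347] yang 31.43 z [ 0.0037 -0.0032 -1.    ] F [ 8.8 -9.6 -6.9] M [-1.39 -0.94 -0.18] op 0.03 g 45.0
0.0545302066392283 [-12.71945455   2.49401811]
```

Emit:
arm_command --deltas '[[[-0.05,0.08,0,0,0,0],[-0.05,0.08,0,0,0,0],[0,0,0,0,0,0]]]'

```text
t: 6.37
tool_pos: [0.5752, -0.0927, 0.0348]
orientation: [1.533, 2.733, -0.003]
force: [12.9, -15.4, -12.4]
opening: 0.0298
gripper_force: 45.0
```

Emit:
arm_command --deltas '[[[-0.05,0.08,0,0,0,0],[-0.05,0.08,0,0,0,0],[0,0,0,0,0,0]]]'

```text
t: 6.62
tool_pos: [0.575, -0.0924, 0.0349]
orientation: [1.533, 2.731, -0.004]
force: [18.6, -21.3, -17.1]
opening: 0.0296
gripper_force: 45.0
```

```bash
python3 - <<'E'
from h import *
s=st();print((np.array(s['tool_pos'])[:2]-[.6033,-.1398])@[-.521,.853],s['force'][:2]@np.array([[-.521,.853],[.853,.521]]).T)
a=snap('top','t2.png')[150:250,190:320];b=snap('side','s2.png')[165:275,180:320]
f=lambda x:cv2.resize(np.clip(x*1.7,0,255).astype(np.uint8),(400,330),interpolation=cv2.INTER_CUBIC)
cv2.imwrite('pics/c2.png',np.hstack([f(a),f(b)]))
E
```

```text
t 6.62 p [ 0.575  -0.0924  0.0349] yang 31.39 z [ 0.0077 -0.0071 -0.9999] F [ 18.6 -21.3 -17.1] M [-3.37 -2.41 -0.29] op 0.0296 g 45.0
0.0551115981839073 [-27.89840049   4.79851896]
```

View pics/c2.png

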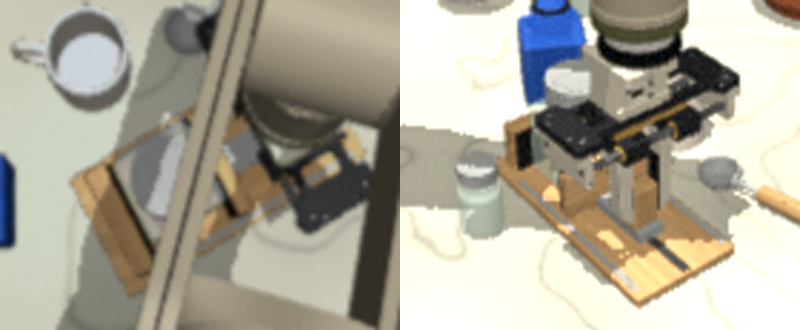

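The jaw has travelled 55 mm and the resistance is climbing (28 N), so the jar is against the fixed jaw. One small extra push, then I'll release and rise.

Emit:
arm_command --deltas '[[[-0.04,0.06,0,0,0,0],[0,0,0,0,0,0],[0,0,0,0,0,0]]]'

```text
t: 6.97
tool_pos: [0.575, -0.0923, 0.035]
orientation: [1.533, 2.73, -0.004]
force: [18.8, -22.8, -18.1]
opening: 0.03
gripper_force: 45.0
```

Emit:
arm_command --deltas '[[[0,0,0,0,0,0],[0,0,0,0,0,0],[0,0,0,0,0,0],[0,0,0,0,0,0]]]' --gripper 0.4

```text
t: 7.3
tool_pos: [0.571, -0.0867, 0.0342]
orientation: [-1.535, -2.74, -0.0]
force: [0.2, 0.5, 0.1]
opening: 0.0517
gripper_force: 0.0
```

Emit:
arm_command --deltas '[[[0,0,1,0,0,0],[0,0,2,0,0,0],[0,0,2,0,0,0],[0,0,2,0,0,0],[0,0,2,0,0,0],[0,0,2,0,0,0],[0,0,2,0,0,0],[0,0,2,0,0,0],[0,0,2,0,0,0]]]' --gripper 1

```text
t: 8.05
tool_pos: [0.5711, -0.0867, 0.2063]
orientation: [1.535, 2.741, 0.0]
force: [0.6, -0.6, -0.1]
opening: 0.0929
gripper_force: 0.0
```

```bash
python3 -c "from h import *;st()"
```

```text
t 8.05 p [ 0.5711 -0.0867  0.2063] yang 31.51 z [ 6.e-04 -1.e-04 -1.e+00] F [ 0.6 -0.6 -0.1] M [-0.06  0.01  0.02] op 0.0929 g 0.0
```

Emit:
arm_command --deltas '[[[0,-3.5,0,0,0,0],[0,-3.5,0,0,0,0],[0,-3.5,0,0,0,0],[0,-3.5,0,0,0,0],[0,-3.5,0,0,0,0],[0,-3.5,0,0,0,0]]]'

```text
t: 8.55
tool_pos: [0.5711, -0.2983, 0.2054]
orientation: [1.534, 2.741, 0.0]
force: [0.4, 1.6, 0.2]
opening: 0.093
gripper_force: 0.0
```

```bash
python3 - <<'E'
from h import *
st();a=snap('top','t3.png')[150:250,190:320];b=snap('side','s3.png')[175:270,190:310]
f=lambda x:cv2.resize(np.clip(x*1.7,0,255).astype(np.uint8),(400,330),interpolation=cv2.INTER_CUBIC)
cv2.imwrite('pics/c3.png',np.hstack([f(a),f(b)]))
E
```

```text
t 8.55 p [ 0.5711 -0.2983  0.2054] yang 31.52 z [ 6.e-04 -2.e-04 -1.e+00] F [0.4 1.6 0.2] M [-0.06  0.01 -0.03] op 0.093 g 0.0
```

View pics/c3.png

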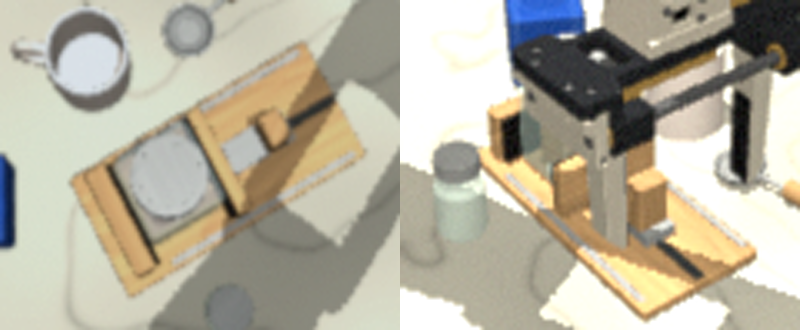

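The jar is held between the two rubber faces. In the top crop, the lid centre is at about (171,176).

```bash
python3 - <<'E'
from h import *
im=cv2.imread('pics/t3.png');hsv=cv2.cvtColor(im,cv2.COLOR_BGR2HSV)
p=np.array([190+171/3.077-.4,150+176/3.3-.4]);print(p,onplane('top',p,.126))
g=cv2.GaussianBlur(cv2.cvtColor(cv2.resize(im[170:235,215:280],None,fx=6,fy=6,interpolation=cv2.INTER_CUBIC),cv2.COLOR_BGR2GRAY),(5,5),0)
c=cv2.HoughCircles(g,cv2.HOUGH_GRADIENT,1,30,param1=80,param2=15,minRadius=65,maxRadius=85)
for x,y,r in (c[0][:4] if c is not None else []):
    q=np.array([215+x/6-.4,170+y/6-.4]);print(q,r/6,onplane('top',q,.126))
print(353.97*.0335/.916)
E
```

```text
[245.17361066 202.93333333] [[ 0.52209884 -0.00090701  0.126     ]]
12.94540938864629
```

Emit:
arm_command --deltas '[[[-0.55,3.3,0,0,0,0],[-0.55,3.3,0,0,0,0],[-0.55,3.3,0,0,0,0],[-0.55,3.3,0,0,0,0],[-0.55,3.3,0,0,0,0],[-0.55,3.3,0,0,0,0],[-0.55,3.3,0,0,0,0],[-0.55,3.3,0,0,0,0],[-0.5,3.3,0,0,0,0],[0,0,0,0,0,0]]]'

```text
t: 9.48
tool_pos: [0.521, 0.0059, 0.2052]
orientation: [-1.528, -2.744, -0.004]
force: [-0.6, -0.7, 0.3]
opening: 0.093
gripper_force: 0.0
```

Emit:
arm_command --deltas '[[[0,0,-1,0,0,0],[0,0,-1,0,0,0],[0,0,-1,0,0,0],[0,0,-1,0,0,0],[0,0,-1,0,0,0]]]'

```text
t: 9.9
tool_pos: [0.5218, -0.001, 0.1525]
orientation: [-1.537, -2.738, 0.001]
force: [0.9, 0.6, -1.1]
opening: 0.093
gripper_force: 0.0
```

```bash
python3 -c "from h import *;st()"
```

```text
t 9.9 p [ 0.5218 -0.001   0.1525] yang 31.39 z [-0.0016  0.     -1.    ] F [ 0.9  0.6 -1.1] M [-0.04  0.03 -0.02] op 0.093 g 0.0
```

Emit:
arm_command --deltas '[[[0,0,-0.9,0,0,0],[0,0,-0.9,0,0,0],[0,0,-0.9,0,0,0],[0,0,-0.9,0,0,0],[0,0,-0.9,0,0,0],[0,0,-0.6,0,0,0],[0,0,-0.2,0,0,0],[0,0,0,0,0,0],[0,0,0,0,0,0]]]'

```text
t: 10.65
tool_pos: [0.5224, -0.0, 0.1016]
orientation: [1.535, 2.741, 0.0]
force: [-0.7, 0.3, 1.4]
opening: 0.0929
gripper_force: 0.0
```

Emit:
arm_command --deltas '[[[0,0,0,0,0,0],[0,0,0,0,0,0],[0,0,0,0,0,0],[0,0,0,0,0,0],[0,0,0,0,0,0],[0,0,0,0,0,0],[0,0,0,0,0,0],[0,0,0,0,0,0]]]' --gripper -1 --squeeze 30

```text
t: 11.32
tool_pos: [0.5229, 0.0001, 0.1019]
orientation: [1.535, 2.74, 0.001]
force: [2.9, 1.4, 1.7]
opening: 0.066
gripper_force: 30.0
```

```bash
python3 -c "from h import *;st()"
```

```text
t 11.32 p [5.229e-01 1.000e-04 1.019e-01] yang 31.48 z [ 1.5e-03  2.0e-04 -1.0e+00] F [2.9 1.4 1.7] M [ 0.38 -0.55 -0.05] op 0.066 g 30.0
```

Emit:
arm_command --deltas '[[[0,0,0,0,0,0],[0,0,0,0,0,0],[0,0,0,0,0,0],[0,0,0.02,0,0,4],[0,0,0.02,0,0,4],[0,0,0.02,0,0,4],[0,0,0.02,0,0,4],[0,0,0.02,0,0,4]]]' --squeeze 55

```text
t: 11.98
tool_pos: [0.5231, 0.0002, 0.1029]
orientation: [1.031, 2.966, 0.002]
force: [5.8, 3.8, 3.9]
opening: 0.0655
gripper_force: 55.0
```

```bash
python3 -c "from h import *;st()"
```

```text
t 11.98 p [5.231e-01 2.000e-04 1.029e-01] yang 51.65 z [ 1.8e-03  6.0e-04 -1.0e+00] F [5.8 3.8 3.9] M [ 0.72 -1.05 -0.38] op 0.0655 g 55.0
```

Emit:
arm_command --deltas '[[[0,0,0.02,0,0,4],[0,0,0.02,0,0,4],[0,0,0.02,0,0,4],[0,0,0.02,0,0,4],[0,0,0.02,0,0,4],[0,0,0.02,0,0,4],[0,0,0.02,0,0,4],[0,0,0.02,0,0,4],[0,0,0.02,0,0,4]]]'

```text
t: 12.73
tool_pos: [0.5236, 0.0009, 0.1051]
orientation: [0.064, 3.138, 0.003]
force: [4.8, 6.9, 5.6]
opening: 0.0656
gripper_force: 55.0
```

```bash
python3 - <<'E'
from h import *
st();a=snap('top','t4.png')[150:250,190:320];b=snap('side','s4.png')[165:260,180:300]
f=lambda x:cv2.resize(np.clip(x*1.7,0,255).astype(np.uint8),(400,330),interpolation=cv2.INTER_CUBIC)
cv2.imwrite('pics/c4.png',np.hstack([f(a),f(b)]))
E
```

```text
t 12.73 p [0.5236 0.0009 0.1051] yang 87.67 z [ 0.003   0.0015 -1.    ] F [4.8 6.9 5.6] M [ 1.25 -1.17 -0.25] op 0.0656 g 55.0
```

View pics/c4.png

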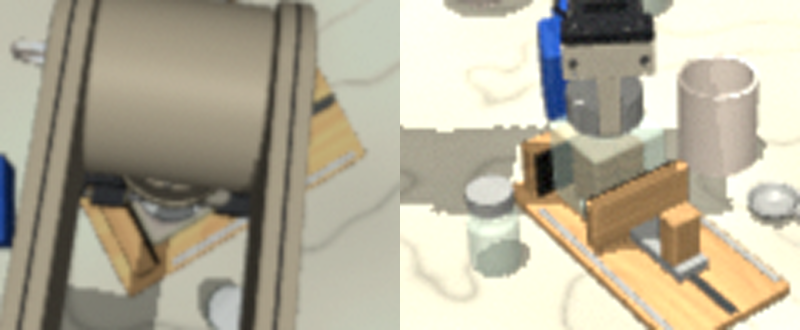

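The jar is still square in the clamp and the lid has turned 56°. I'll continue in small steps and watch the moment.

Emit:
arm_command --deltas '[[[0,0,0.02,0,0,3],[0,0,0,0,0,0]]]'

```text
t: 13.0
tool_pos: [0.5235, 0.0009, 0.1055]
orientation: [-0.018, 3.139, 0.002]
force: [3.8, 7.4, 6.5]
opening: 0.0655
gripper_force: 55.0
```

```bash
python3 -c "from h import *;st()"
```

```text
t 13.0 p [0.5235 0.0009 0.1055] yang 90.66 z [ 0.0029  0.0015 -1.    ] F [3.8 7.4 6.5] M [ 1.27 -0.86 -0.04] op 0.0655 g 55.0
```

Emit:
arm_command --deltas '[[[0,0,0.02,0,0,3],[0,0,0,0,0,0]]]'

```text
t: 13.17
tool_pos: [0.5237, 0.0011, 0.106]
orientation: [-0.1, 3.137, 0.003]
force: [3.5, 6.8, 9.7]
opening: 0.0657
gripper_force: 55.0
```

```bash
python3 -c "from h import *;st()"
```

```text
t 13.17 p [0.5237 0.0011 0.106 ] yang 93.66 z [ 0.0032  0.0018 -1.    ] F [3.5 6.8 9.7] M [ 1.41 -0.73 -0.07] op 0.0657 g 55.0
```

The thread has let go: the moment fell to about zero and the seal is pushing up with 10 N. I'll lift a little first as a test.

Emit:
arm_command --deltas '[[[0,0,0.1,0,0,1],[0,0,0.1,0,0,0],[0,0,0.1,0,0,0],[0,0,0,0,0,0]]]'

```text
t: 13.5
tool_pos: [0.5218, 0.0003, 0.1072]
orientation: [0.123, -3.138, -0.001]
force: [1.6, 4.9, 1.9]
opening: 0.0655
gripper_force: 55.0
```

```bash
python3 -c "from h import *;st()"
```

```text
t 13.5 p [5.218e-01 3.000e-04 1.072e-01] yang 94.48 z [-1.1e-03  5.0e-04 -1.0e+00] F [1.6 4.9 1.9] M [ 0.8  -0.33 -0.01] op 0.0655 g 55.0
```

Emit:
arm_command --deltas '[[[0,0,0.3,0,0,0],[0,0,0.5,0,0,0],[0,0,0.5,0,0,0],[0,0,0.5,0,0,0],[0,0,0.5,0,0,0],[0,0,0.5,0,0,0],[0,0,0.5,0,0,0],[0,0,0.4,0,0,0],[0,0,0.2,0,0,0],[0,0,0,0,0,0],[0,0,0,0,0,0],[0,0,0,0,0,0]]]'

```text
t: 14.5
tool_pos: [0.522, -0.0, 0.1462]
orientation: [0.123, -3.139, -0.0]
force: [0.6, 0.2, -0.3]
opening: 0.0655
gripper_force: 54.9
```

```bash
python3 - <<'E'
from h import *
st();a=snap('top','t5.png')[150:250,190:320];b=snap('side','s5.png')[155:260,180:300]
f=lambda x:cv2.resize(np.clip(x*1.7,0,255).astype(np.uint8),(400,350),interpolation=cv2.INTER_CUBIC)
cv2.imwrite('pics/c5.png',np.hstack([f(a),f(b)]))
E
```

```text
t 14.5 p [ 0.522  -0.      0.1462] yang 94.48 z [-6.e-04  0.e+00 -1.e+00] F [ 0.6  0.2 -0.3] M [-0.    0.02  0.  ] op 0.0655 g 54.9
```

View pics/c5.png

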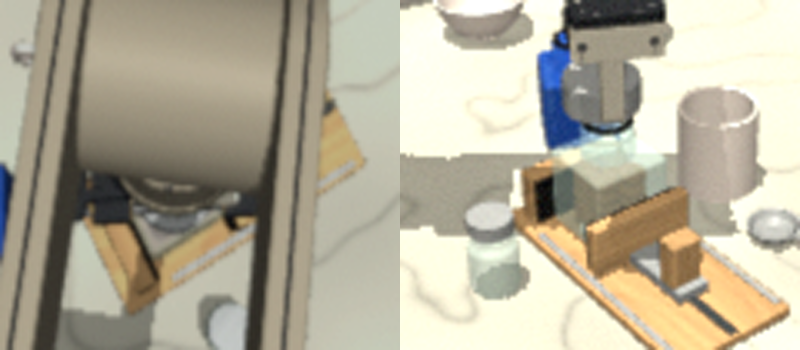

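The lid is off and level in the gripper at about (600,90) in the side crop, about 24 mm above the neck. The jar is still standing in the closed clamp.

```bash
python3 -c "from h import *;print(ticket.close_job())"
```

```text
the job is handed in; nothing more can be done
None
```

The job is handed in: the clamp is closed on the jar, and the lid came free after about 62° and is held level about 24 mm above the jar's mouth. It took about 14.6 s of the 51 s allowed.

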